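# Clamp a row of sample blocks on a mixer-mill deck

### The arm

A 7-joint arm with a two-finger parallel gripper is mounted at the origin on the work surface. World frame = base frame: x ahead of the robot, y to its left, z up, the work surface at z = 0. Lengths are in m, angles in rad, forces in N, time in s.
With the tool pointing down it reaches from about 0.4 to 0.85 m from the base axis. Payload 10.4 kg.
Tool frame: the origin (TCP) lies midway between the tips of the shut fingers; the grasp point (between the pads) lies 19 mm behind it; z points along the fingers, x is the direction in which the jaws open and shut, and the axes are right-handed (so a half turn about z gives the same grasp; the last joint's range is limited). The gripper opens to 87 mm and grips with 3 to 60 N. Pads are 19 mm wide; open, the fingers measure 117 mm over their backs; the gripper's body (75 mm by 190 mm) begins 51 mm behind the grasp point.
Start: joints at [-1.303, 0.332, -0.065, 1.46, 0.022, 1.35, -0.088], TCP at [0.179, 0.599, 0.223] pointing down, gripper open.
Joint ranges: [-2.6, 2.6], [-0.5, 2.12], [-1.47, 1.34], [0.16, 2.42], [-1.27, 4.41], [0.06, 2.06], [-2.6, 2.6]. Speed limits (rad/s): [2.22, 2.22, 2.79, 2.79, 3.14, 3.14, 3.14].

### API

Orientations are given as a unit quaternion [x, y, z, w].
In Python, from bench import r gives the robot as it stands. The module is installed in compiled form; this text tells all that it offers.
- The arm moves only by the tool play_rows, never from a script. Its argument "commands" is a list of rows, each a list of 7 numbers: the shift along the world's x, y, z in cm, then the turn, a rotation vector about the world's x, y, z in rad, then the finger opening in cm, from 0 to 8.7. A call has 1 to 20 rows; each row shifts and turns the commanded pose from where the row before left it; what a row does not reach is not made up. A row lasts 1/8 s, in which the tool goes at most 62.5 mm and 10.7 degrees, less where a joint would pass 70% of its speed; a pose out of reach is approached as far as the arm can. A call is refused whole if a number of a shift passes 6.25 or a number of a turn 0.188, either way. A call with a gripper value outside its range is refused whole. The fingers move at their own pace and stop on an object; "grip_force" is the grip in N (left out, the last holds). Time passes only in rows, so rows that do not move let the fingers close. It gives the time, the measured TCP pose, the force and the opening at its end, in the units of the state.
- r.read_state(): the state, without advancing time (a new reading comes with each control period).
- r.camera(name): name is "scene" or "side" or "wrist"; returns a dict with "img" (384x512x3 uint8, red, green, blue), "K" (3x3 intrinsics, pixels), "camera_from_world" (4x4, takes a point from world to camera coordinates). Camera axes: x right, y down, z forward; pixel columns grow to the right and rows downward; lengths in m; the calibration is good to about 2 mm. A picture is of the moment at which its call begins. There is no depth.
- r.close_job(): hands the job in, once; it reports no verdict.
The state is a dict: "time": time; "joint_positions": joint angles; "joint_vel": joint speeds; "joint_torque": joint torques, N m; "ee_pos": TCP position; "eef_rot": TCP orientation; "ft_force": force on the tool from outside, world axes, zero at the start; "torque": the same for the moment, N m; "width": finger opening in m.
Only numpy, scipy, OpenCV 4.12 (cv2) and the standard library are available. Lean on these libraries where they do the work, as an engineer would, in place of code of your own. Each camera call takes 0.05 s, during which the arm holds its last target. There are 200 camera calls.

### The job

Two grey sample blocks stand on the aluminium clamping deck and the third stands on the bench: put the third on the deck at the open end of their row, then push the row, straight and closed up, fully home against the end stop under the raised pressure plate. Then wind the crank clockwise until the plate meets the blocks and snug it about a quarter turn more, never more than half a turn. Do not disturb the bottle, the beaker or the tube rack, and leave the clamp tight with your hand off it.

Things in the scene. Friction and masses are not known exactly. Their poses are not given: they have to be found in the camera images.
- deck: fixed aluminium deck 390 x 150 x 12 mm on the bench. Origin on the bench; x runs along its centre line to the end stop, y across, z up. It spans x -220 to 170 mm, y -75 to 75 mm, top z = 12 mm. End stop: face at x = 150 mm, 70 mm wide, 40 mm tall. The row enters from the open -x end. All three blocks home: centres at x = 115, 45 and -25 mm, y = 0.
- screw_axis (a point): point on the vertical axis of the clamp screw, on top of the fixed bridge over the row: deck x 67, y 0, z 155 mm. The bridge has two 18 mm posts at deck y = -49 and 49 mm (80 mm free between them) and a beam 36 mm (x) x 128 mm (y), z = 129 to 155 mm.
- crank (a joint): turn of the clamp's crank in rad, grows clockwise seen from above; starts at 1 to 4.5. Crank, knob and plate go down 16 mm per turn (2.546 mm per rad). At 0 the plate's underside is 24 mm above the tops of blocks on the deck: it meets them at about 9.42 rad. Stiff (0.25 N m, 4 N at the knob), stays where left, ends at 15.5 rad.
- knob_mid (a point): middle of the crank's upright white knob, 26 mm diameter x 48 mm tall, 60 mm from the screw axis; it spins freely on its pin, so a hand can keep its angle while leading it round. 24 mm above the knob's foot, 239 mm above the bench with the crank at 0; the crank arm lies under the knob and moves down with it.
- plate: pressure plate: steel bar with rubber sole, 150 mm (deck x) x 44 mm (deck y) x 12 mm, centred under the screw: deck x = -8 to 142 mm. Origin at the centre of its underside. It hangs on the screw by a stiff spring (8 N per mm): on the blocks it stops while the screw goes on down; a quarter turn more presses with about 32 N.
- block_a_mid (a point): closed grey plastic sample block, 70 mm long (its x) x 50 mm wide (its y) x 60 mm tall, flat top with six pale discs and a dark seam round its sides, about 0.25 to 0.5 kg; the point is its centre, 30 mm above its underside. The leading block of the row, already on the deck, its x along the deck's x to within 0.1 rad, its front end 8 to 38 mm under the raised plate.
- block_b_mid (a point): closed grey plastic sample block, 70 mm long (its x) x 50 mm wide (its y) x 60 mm tall, flat top with six pale discs and a dark seam round its sides, about 0.25 to 0.5 kg; the point is its centre, 30 mm above its underside. Second in the row, on the deck behind block_a with a gap of some millimetres.
- block_c_mid (a point): closed grey plastic sample block, 70 mm long (its x) x 50 mm wide (its y) x 60 mm tall, flat top with six pale discs and a dark seam round its sides, about 0.25 to 0.5 kg; the point is its centre, 30 mm above its underside. Stands on the bench beyond the end stop, at any angle to the deck within about 0.7 rad.
- bottle: bystander: amber bottle with cap, 76 mm diameter, 170 mm tall, beside the deck on its far side from the robot; origin at the centre of its underside
- beaker: bystander: open glass beaker, 66 mm diameter, 80 mm tall, beyond the end stop next to block_c; origin at the centre of its underside
- rack: bystander: white rack of capped tubes, 130 (its x) x 70 x 80 mm tall, beside the deck on the robot's side; origin at the centre of its underside
Mind the look-alikes: they are no part of the job. Leave any green, purple or turquoise look-alike of the part that bears block_c_mid alone.

How it is judged:
On the way, in this order (a step that is already met when the one before it is completed fails the run):
1. all three blocks stand in one straight closed row on the deck against the end stop (x of block_a_mid in the frame of deck between -0.033 and 0.118 m and y of block_a_mid in the frame of deck between -0.012 and 0.012 m and z of block_a_mid in the frame of deck between 0.037 and 0.046 m and angle between the x axis of each of block_a_mid, block_b_mid, block_c_mid and the x axis of deck, either way round below 0.12 rad and angle between each of block_a_mid, block_b_mid, block_c_mid's own z axis and vertical below 0.06 rad and x of block_b_mid in the frame of deck between -0.033 and 0.118 m and y of block_b_mid in the frame of deck between -0.012 and 0.012 m and z of block_b_mid in the frame of deck between 0.037 and 0.046 m and x of block_c_mid in the frame of deck between -0.033 and 0.118 m and y of block_c_mid in the frame of deck between -0.012 and 0.012 m and z of block_c_mid in the frame of deck between 0.037 and 0.046 m), for 0.2 s.
2. the plate is wound down and presses on all three blocks (contact force between plate and anything else above 12 N and contact force between plate and block_a above 1.5 N and contact force between plate and block_b above 1.5 N and contact force between plate and block_c above 1.5 N), for 0.2 s.
At the end, for the whole second after the job is handed in: The three blocks stand upright in one row against the stop: centres within 12 mm of the deck's centre line, turned under 0.12 rad, the last at most 8 mm short of home; the plate presses on each (over 1.5 N) and with over 12 N in all; blocks and crank at rest (all of step 1 and all of step 2 and linear speed of each of block_a, block_b, block_c below 0.01 m/s and velocity of joint crank between -0.05 and 0.05 rad/s); the robot touches nothing.
It fails at once if a bystander (bottle, beaker or tube rack) is shifted by more than 20 mm or tipped ((distance of bottle from where it was at the start of the episode above 0.02 m or angle between bottle's own z axis and vertical above 0.35 rad) or (distance of beaker from where it was at the start of the episode above 0.02 m or angle between beaker's own z axis and vertical above 0.35 rad) or (distance of rack from where it was at the start of the episode above 0.02 m or angle between rack's own z axis and vertical above 0.35 rad)).
It fails at once if the clamp is overtightened: the plate presses with more than 85 N (half a turn gives about 64 N) (contact force between plate and anything else above 85 N).
It also fails if it takes over 72 s, if anything falls off the work surface, if the arm or the gripper's body presses on something with over 40 N, if the wrist force passes 120 N, or if a joint passes its speed limit or range.

## Working session

There is one attempt and no reset: what is moved stays moved. The work goes in short steps, Python scripts to look and compute and a tool call to move; the robot and the scene stay as the last step left them, time stands still between calls to the robot, and variables do not carry over. Pictures are saved under pics/ and viewed, about 8 in all and at most 12, crops included, and the job is handed in when it is done.

Besides the shell and the picture viewer there is one more tool, called after "Call:" in YAML: its name, and indented under it one key for each argument. play_rows: Moves the arm, as the interface text tells. Its arguments: {"type":"object","properties":{"commands":{"type":"array","items":{"type":"array","items":{"type":"number"}}},"grip_force":{"type":"number"}},"required":["commands"]}

```bash
mkdir -p pics; cat > h.py <<'E'
import numpy as np, cv2
from bench import r
def cam(n,save=None):
    c=r.camera(n)
    if save: cv2.imwrite('pics/'+save,c['img'][:,:,::-1])
    return c
def ray(c,uv,z):
    T=np.array(c['camera_from_world']);R,t=T[:3,:3],T[:3,3]
    d=R.T@np.linalg.inv(c['K'])@np.array([uv[0],uv[1],1.]);o=-R.T@t
    return o+d*(z-o[2])/d[2]
def proj(c,p):
    T=np.array(c['camera_from_world']);q=np.array(c['K'])@(T[:3,:3]@np.array(p)+T[:3,3]);return q[:2]/q[2]
E
python3 - <<'E'
from h import *
a=cam('scene','s0.png');b=cam('side','d0.png')
for c in(a,b):
    T=np.array(c['camera_from_world']);print(-T[:3,:3].T@T[:3,3],T[2,:3])
import pickle;pickle.dump((a,b),open('c0.pkl','wb'))
s=r.read_state();print({k:np.round(v,3) for k,v in s.items()})
E
```

```text
[0.81797478 0.52251141 0.96492498] [-0.27835938 -0.49364948 -0.82390912]
[ 0.48002443 -0.80614878  0.81572971] [ 0.05222367  0.78974615 -0.61120676]
{'time': np.float64(0.1), 'joint_positions': array([-1.303,  0.333, -0.065,  1.461,  0.022,  1.35 , -0.089]), 'joint_vel': array([-0.   , -0.001, -0.   , -0.002,  0.001, -0.002,  0.002]), 'joint_torque': array([ 1.0000e-03, -6.2454e+01,  2.5000e-02, -3.9072e+01, -6.1000e-02,
        3.7000e-02,  0.0000e+00]), 'ee_pos': array([0.179, 0.598, 0.222]), 'eef_rot': array([ 0.802,  0.597, -0.   ,  0.   ]), 'ft_force': array([ 0.723,  0.505, -0.499]), 'torque': array([-0.002,  0.009,  0.007]), 'width': np.float64(0.087)}
```

View pics/s0.png

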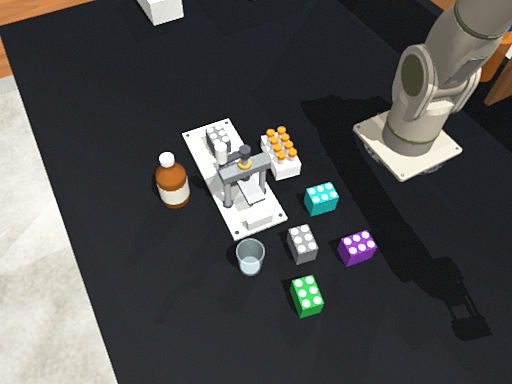

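View pics/d0.png

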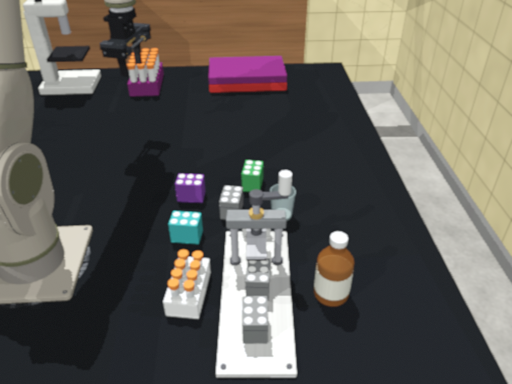

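```bash
cat >> h.py <<'E'
def discs(c,box,z,thr=200,amin=5,amax=80):
    u0,v0,u1,v1=box;im=c['img'][v0:v1,u0:u1];g=im.min(2)
    n,l,st,ce=cv2.connectedComponentsWithStats((g>thr).astype(np.uint8))
    return [(np.round(ce[i]+[u0,v0],1),st[i,4],np.round(ray(c,ce[i]+[u0,v0],z)[:2],4)) for i in range(1,n) if amin<=st[i,4]<=amax]
E
python3 - <<'E'
from h import *
import pickle;a,b=pickle.load(open('c0.pkl','rb'))
for nm,c,bx in(('scC',a,(286,220,320,266)),('sdC',b,(218,184,246,222))):
    print(nm);[print(*x) for x in discs(c,bx,.06)]
for nm,c,bx in(('sdA',b,(243,258,272,297)),('sdB',b,(240,295,272,345)),('scB',a,(202,122,214,160)),('scB',a,(202,122,240,160))):
    print(nm);[print(*x) for x in discs(c,bx,.072)]
for nm,c,ps in(('sc',a,[(183,135),(228,121),(285,216),(240,235)]),('sd',b,[(218,375),(296,374)])):
    print(nm,[np.round(ray(c,p,.012)[:2],3) for p in ps])
ca=cv2.resize(a['img'][110:280,160:350],None,fx=4,fy=3.5,interpolation=cv2.INTER_CUBIC)[:600,:800]
cb=cv2.resize(b['img'][165:384,160:360],None,fx=2.7,fy=2.7,interpolation=cv2.INTER_CUBIC)
cv2.imwrite('pics/ca.png',ca[:,:,::-1]);cv2.imwrite('pics/cb.png',cb[:,:,::-1])
E
```

```text
scC
[304.3 228.1] 47 [0.4516 0.14  ]
[294.2 231.1] 46 [0.4774 0.1354]
[308.  236.8] 50 [0.4565 0.1643]
[297.6 239.6] 51 [0.4826 0.159 ]
[311.6 245.1] 50 [0.4611 0.1871]
[301.4 248.2] 51 [0.4868 0.1824]
sdC
[226.8 190.6] 56 [0.4626 0.1716]
[237.1 188.4] 25 [0.4899 0.1792]
[234.9 196.9] 62 [0.483 0.144]
[224. 199.] 31 [0.4549 0.137 ]
sdA
[244.4 266.1] 63 [ 0.4969 -0.11  ]
[251.5 268.8] 10 [ 0.5116 -0.1188]
[263.7 269.3] 15 [ 0.5373 -0.1218]
[250.8 277.2] 52 [ 0.5089 -0.1421]
[263.1 277.8] 52 [ 0.5343 -0.1454]
[244.  293.2] 20 [ 0.4928 -0.1836]
sdB
[261.  299.8] 55 [ 0.5259 -0.2026]
[261.1 309.5] 61 [ 0.5244 -0.2263]
[269.8 319.6] 59 [ 0.5393 -0.2508]
[261.4 319.6] 65 [ 0.5234 -0.25  ]
scB
scB
sc [array([ 0.579, -0.318]), array([ 0.436, -0.306]), array([0.457, 0.065]), array([0.586, 0.06 ])]
sd [array([ 0.438, -0.323]), array([ 0.582, -0.331])]
```

View pics/ca.png

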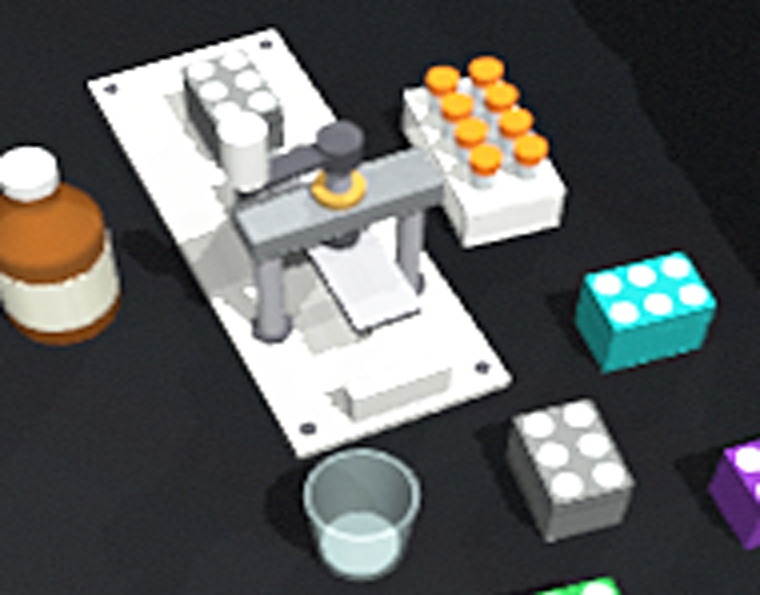

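View pics/cb.png

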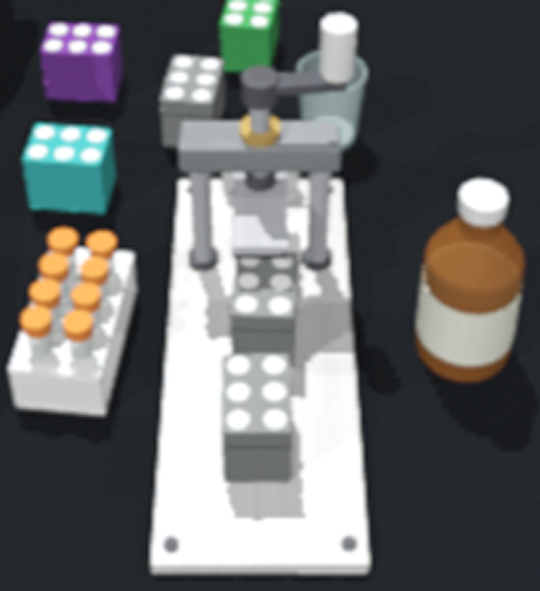

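```bash
python3 - <<'E'
from h import *
import pickle;a,b=pickle.load(open('c0.pkl','rb'))
A=lambda p:(160+p[0]/4,110+p[1]/3.5); B=lambda p:(160+p[0]/2.7,165+p[1]/2.7)
R=lambda c,f,ps,z:print([tuple(np.round(ray(c,f(p),z)[:2],4)) for p in ps])
print('deck corners');R(a,A,[(88,83),(278,28),(511,380),(302,457)],.012);R(b,B,[(151,564),(370,565),(177,180),(344,180)],.012)
print('holes');R(a,A,[(111,89),(266,45),(482,368),(307,428)],.012);R(b,B,[(171,545),(349,544)],.012)
print('B');R(a,A,[(203,71),(233,60),(214,91),(246,81),(262,102)],.072);R(b,B,[(239,365),(273,365),(237,391),(272,391),(237,419),(273,419)],.072)
print('A');R(b,B,[(247,304),(280,305),(249,282),(281,282)],.072)
print('beaker rim, base');R(a,A,[(303,495),(420,495),(361,451),(361,541)],.08)
print('yellow');R(a,A,[(338,188)],.16);R(b,B,[(260,130)],.16)
print('knob top');R(a,A,[(243,125)],.257);R(b,B,[(340,25)],.257)
print('knob foot');R(a,A,[(246,183)],.209);R(b,B,[(338,75)],.209)
E
```

```text
deck corners
[(np.float64(0.5797), np.float64(-0.3238)), (np.float64(0.4259), np.float64(-0.3148)), (np.float64(0.4546), np.float64(0.0754)), (np.float64(0.6035), np.float64(0.0683))]
[(np.float64(0.434), np.float64(-0.3205)), (np.float64(0.584), np.float64(-0.3312)), (np.float64(0.4561), np.float64(0.0658)), (np.float64(0.6108), np.float64(0.0556))]
holes
[(np.float64(0.5673), np.float64(-0.3095)), (np.float64(0.4431), np.float64(-0.301)), (np.float64(0.4659), np.float64(0.0576)), (np.float64(0.5898), np.float64(0.0488))]
[(np.float64(0.4478), np.float64(-0.3071)), (np.float64(0.5715), np.float64(-0.3144))]
B
[(np.float64(0.5185), np.float64(-0.2445)), (np.float64(0.4946), np.float64(-0.2454)), (np.float64(0.5209), np.float64(-0.2217)), (np.float64(0.4966), np.float64(-0.2208)), (np.float64(0.4967), np.float64(-0.1957))]
[(np.float64(0.5011), np.float64(-0.2019)), (np.float64(0.5261), np.float64(-0.2036)), (np.float64(0.4985), np.float64(-0.2253)), (np.float64(0.5237), np.float64(-0.2269)), (np.float64(0.4974), np.float64(-0.2495)), (np.float64(0.5227), np.float64(-0.2512))]
A
[(np.float64(0.5102), np.float64(-0.1434)), (np.float64(0.5356), np.float64(-0.146)), (np.float64(0.513), np.float64(-0.1207)), (np.float64(0.5381), np.float64(-0.1224))]
beaker rim, base
[(np.float64(0.6311), np.float64(0.1257)), (np.float64(0.5721), np.float64(0.1574)), (np.float64(0.5864), np.float64(0.113)), (np.float64(0.6174), np.float64(0.1701))]
yellow
[(np.float64(0.523), np.float64(-0.0342))]
[(np.float64(0.5269), np.float64(-0.0408))]
knob top
[(np.float64(0.5807), np.float64(-0.0349))]
[(np.float64(0.5876), np.float64(-0.0369))]
knob foot
[(np.float64(0.5847), np.float64(-0.0282))]
[(np.float64(0.5879), np.float64(-0.0365))]
```

Call:
play_rows:
  commands:
    - [2.9, -4.4, 0, 0, 0, -0.148, 8.7]
    - [2.9, -4.4, 0, 0, 0, -0.148, 8.7]
    - [2.9, -4.4, 0, 0, 0, -0.148, 8.7]
    - [2.9, -4.4, 0, 0, 0, -0.148, 8.7]
    - [2.9, -4.4, 0, 0, 0, -0.148, 8.7]
    - [2.9, -4.4, 0, 0, 0, -0.148, 8.7]
    - [2.9, -4.4, 0, 0, 0, -0.148, 8.7]
    - [2.9, -4.4, 0, 0, 0, -0.148, 8.7]
    - [2.9, -4.4, 0, 0, 0, -0.148, 8.7]
    - [2.9, -4.3, 0, 0, 0, -0.148, 8.7]
    - [0, 0, 0, 0, 0, 0, 8.7]
    - [0, 0, 0, 0, 0, 0, 8.7]

```text
time: 1.6
ee_pos: [0.4688, 0.1602, 0.2223]
eef_rot: [0.995, -0.099, -0.0, 0.0]
ft_force: [-0.4, 0.4, -0.4]
width: 0.0872
```

```bash
python3 - <<'E'
from h import *
c=cam('wrist','w1.png');import pickle;pickle.dump(c,open('w1.pkl','wb'))
s=r.read_state();print(s['ee_pos'],s['eef_rot'],s['joint_positions'])
for x in discs(c,(0,0,512,384),.06,190,60,5000):print(*x)
E
```

```text
[0.46855188 0.16077237 0.22232287] [ 9.95116737e-01 -9.87046185e-02 -2.79725747e-04 -5.34309968e-06] [-0.81811658  0.03301537  0.40768594  1.81465283 -0.01388711  1.29713696
 -0.60460052]
[289.2  21. ] 275 [0.5279 0.3029]
[316.4  21.3] 281 [0.5533 0.2975]
[288.1  48.5] 256 [0.5229 0.2795]
[314.8  48.8] 259 [0.5484 0.274 ]
[287.1  74.7] 247 [0.5178 0.2561]
[313.1  75.2] 241 [0.5432 0.2505]
[143.  117.1] 223 [0.3639 0.2452]
[165.9 115.5] 216 [0.3876 0.242 ]
[120.3 118.7] 218 [0.3402 0.2483]
[169.7 140.6] 207 [0.3841 0.2163]
[147.4 142.2] 205 [0.3604 0.2194]
[125.2 143.6] 203 [0.3367 0.2227]
[363.3 157.7] 617 [0.5842 0.157 ]
[262.2 173.3] 2431 [0.4736 0.1616]
[311.9 243.4] 3187 [0.5146 0.0663]
[202.4 252.4] 143 [0.3847 0.0805]
[281.1 312.3] 305 [ 0.4616 -0.0223]
[309.2 309.5] 408 [ 0.4975 -0.0252]
[225.8 322.8] 1258 [ 0.3886 -0.0241]
```

View pics/w1.png

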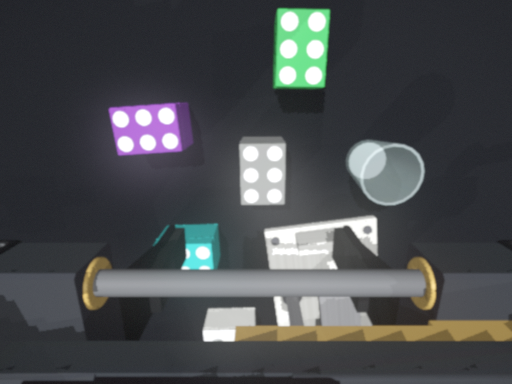

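```bash
python3 - <<'E'
from h import *
import pickle;c=pickle.load(open('w1.pkl','rb'))
for x in discs(c,(236,135,290,205),.06,222,40,900):print(*x)
g=c['img'].max(2)
for (u,v) in((279,240),(367,230)):
    p=(255-g[v-5:v+6,u-5:u+6].astype(float));p=np.clip(p-100,0,None);yy,xx=np.mgrid[v-5:v+6,u-5:u+6];q=((p*xx).sum()/p.sum(),(p*yy).sum()/p.sum());print(q,ray(c,q,.012)[:2])
E
```

```text
[250.2 153.2] 197 [0.4653 0.1861]
[274.3 153.1] 198 [0.4907 0.181 ]
[250.5 174.9] 188 [0.4607 0.1624]
[274.1 174.8] 184 [0.4861 0.1574]
[250.9 195.6] 172 [0.4561 0.1389]
[273.9 195.4] 176 [0.4815 0.1339]
(np.float64(275.19827586206895), np.float64(242.48275862068965)) [0.47026805 0.05176193]
(np.float64(367.1327683615819), np.float64(229.31073446327684)) [0.59438693 0.04645261]
```

Call:
play_rows:
  commands:
    - [0.45, -0.05, -4, 0, 0, 0, 8.7]
    - [0, 0, -5, 0, 0, 0, 8.7]
    - [0, 0, -5, 0, 0, 0, 8.7]
    - [0, 0, -5, 0, 0, 0, 8.7]
    - [0, 0, -0.2, 0, 0, 0, 8.7]
    - [0, 0, 0, 0, 0, 0, 3]
    - [0, 0, 0, 0, 0, 0, 3]
    - [0, 0, 0, 0, 0, 0, 3]
    - [0, 0, 0, 0, 0, 0, 3]
    - [0, 0, 0, 0, 0, 0, 3]
    - [0, 0, 0, 0, 0, 0, 3]
  grip_force: 35

```text
time: 3.02
ee_pos: [0.4736, 0.1596, 0.031]
eef_rot: [0.995, -0.1, -0.0, -0.0]
ft_force: [-3.7, 0.1, 6.3]
width: 0.0502
```

Call:
play_rows:
  commands:
    - [0, 0, 4.9, 0, 0, 0, 3]
    - [0, 0, 5.8, 0, 0, 0, 3]
    - [0, 0, 6, 0, 0, 0, 3]
    - [0, 0, 6, 0, 0, 0, 3]
    - [0, 0, 6, 0, 0, 0, 3]
    - [0.34, -4.8, 0.2, 0, 0, 0.0137, 3]
    - [0.34, -4.8, 0, 0, 0, 0.0137, 3]
    - [0.34, -4.8, 0, 0, 0, 0.0137, 3]
    - [0.34, -4.8, 0, 0, 0, 0.0137, 3]
    - [0.34, -4.8, 0, 0, 0, 0.0137, 3]
    - [0.34, -4.8, 0, 0, 0, 0.0137, 3]
    - [0.34, -4.8, 0, 0, 0, 0.0137, 3]
    - [0.34, -4.8, 0, 0, 0, 0.0137, 3]
    - [0.34, -4.8, 0, 0, 0, 0.0137, 3]
    - [0.34, -4.7, 0, 0, 0, 0.0137, 3]
    - [0, 0, 0, 0, 0, 0, 3]
    - [0, 0, 0, 0, 0, 0, 3]

```text
time: 5.15
ee_pos: [0.5075, -0.3194, 0.3189]
eef_rot: [0.999, -0.032, -0.001, -0.0]
ft_force: [0.1, 0.2, -2.2]
width: 0.0497
```

```bash
python3 - <<'E'
from h import *
c=cam('wrist','w2.png');import pickle;pickle.dump(c,open('w2.pkl','wb'))
s=r.read_state();print(s['ee_pos'],s['eef_rot'],s['joint_positions'],s['width'])
E
```

```text
[ 0.5078948  -0.31872074  0.31913128] [ 9.99519470e-01 -3.09930838e-02 -2.83294409e-04 -4.21462585e-04] [-0.20584707  0.31878456  0.90241063  1.40899155 -0.24904246  1.53303984
  0.61912628] 0.050107983443707836
```

View pics/w2.png

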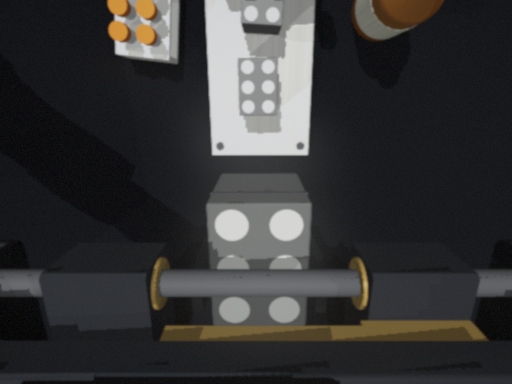

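```bash
python3 - <<'E'
from h import *
import pickle;c=pickle.load(open('w2.pkl','rb'))
for p in((220,146),(300,146),(212,155),(309,155),(206,0),(316,0)):print(p,ray(c,p,.012)[:2])
for bx in((240,58,278,116),(243,0,284,25)):
  for x in discs(c,bx,.072,205,30,400):print(*x)
E
```

```text
(220, 146) [ 0.44895634 -0.30553384]
(300, 146) [ 0.5724838  -0.31348061]
(212, 155) [ 0.43505979 -0.31872634]
(309, 155) [ 0.58616941 -0.32844971]
(206, 0) [ 0.45024227 -0.10746213]
(316, 0) [ 0.59883905 -0.11699147]
[247.   66.5] 108 [ 0.5011 -0.1999]
[267.8  66.4] 104 [ 0.5271 -0.2014]
[247.5  86.8] 98 [ 0.4999 -0.2238]
[267.9  86.4] 103 [ 0.5259 -0.2251]
[247.9 106.3] 99 [ 0.4987 -0.2477]
[267.8 106.1] 96 [ 0.5244 -0.2492]
[250.5  13. ] 117 [ 0.5098 -0.141 ]
[272.2  14.3] 112 [ 0.5356 -0.144 ]
```

Call:
play_rows:
  commands:
    - [0.26, 1.2, -5, 0, 0, 0, 3]
    - [0, 0, -5.5, 0, 0, 0, 3]
    - [0, 0, -5.5, 0, 0, 0, 3]
    - [0, 0, -5.5, 0, 0, 0, 3]
    - [0, 0, -4, 0, 0, 0, 3]
    - [0, 0, -1.5, 0, 0, 0, 3]
    - [0, 0, -0.5, 0, 0, 0, 3]
    - [0, 0, 0, 0, 0, 0, 3]

```text
time: 6.2
ee_pos: [0.5112, -0.3078, 0.0459]
eef_rot: [1.0, -0.031, 0.001, 0.0]
ft_force: [0.4, -0.9, -3.3]
width: 0.0497
```

Call:
play_rows:
  commands:
    - [0, 0, -0.2, 0, 0, 0, 3]
    - [0.06, 1, 0, 0, 0, 0, 3]
    - [0.06, 1, 0, 0, 0, 0, 3]
    - [0.06, 1, 0, 0, 0, 0, 3]
    - [0.06, 1, 0, 0, 0, 0, 3]
    - [0.06, 1, 0, 0, 0, 0, 3]
    - [0.06, 1, 0, 0, 0, 0, 3]
    - [0.06, 1, 0, 0, 0, 0, 3]
    - [0.06, 1, 0, 0, 0, 0, 3]

```text
time: 7.32
ee_pos: [0.5152, -0.2283, 0.0431]
eef_rot: [0.999, -0.032, 0.001, 0.001]
ft_force: [0.0, -7.1, 1.6]
width: 0.0498
```

Call:
play_rows:
  commands:
    - [0.075, 1, 0, 0, 0, 0, 3]
    - [0.075, 1, 0, 0, 0, 0, 3]
    - [0.075, 1, 0, 0, 0, 0, 3]
    - [0.075, 1, 0, 0, 0, 0, 3]
    - [0.075, 1, 0, 0, 0, 0, 3]
    - [0.075, 1, 0, 0, 0, 0, 3]
    - [0.07, 0.9, 0, 0, 0, 0, 3]
    - [0, 0, 0, 0, 0, 0, 3]
    - [0, 0, 0, 0, 0, 0, 3]

```text
time: 8.45
ee_pos: [0.5206, -0.1582, 0.0431]
eef_rot: [1.0, -0.031, 0.0, -0.0]
ft_force: [0.2, -2.2, 6.6]
width: 0.0499
```

```bash
python3 - <<'E'
from h import *
a=cam('scene');b=cam('side');import pickle;pickle.dump((a,b),open('c1.pkl','wb'))
x=cv2.resize(a['img'][110:260,160:310],(400,400),interpolation=3);y=cv2.resize(b['img'][190:370,180:330],(400,480),interpolation=3)
m=np.zeros((480,800,3),np.uint8);m[:400,:400]=x;m[:,400:]=y;cv2.imwrite('pics/m1.png',m[:,:,::-1])
E
```

```text
(no output)
```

View pics/m1.png

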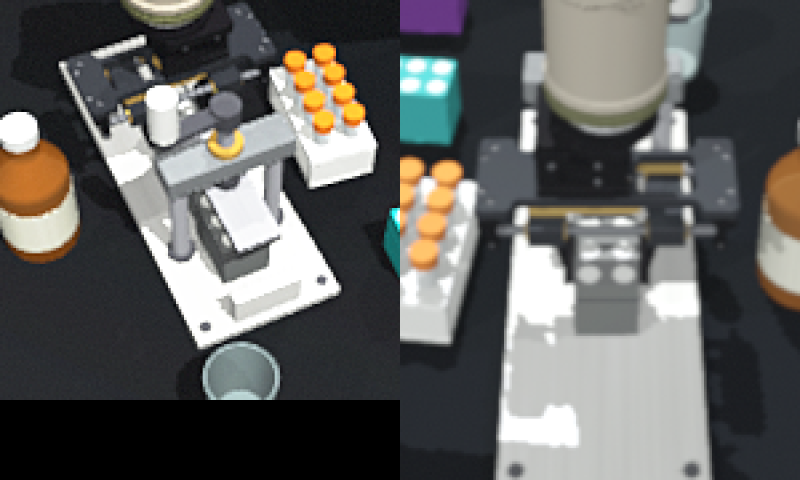

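Call:
play_rows:
  commands:
    - [0, 0, 0, 0, 0, 0, 6.4]
    - [0, 0, 0, 0, 0, 0, 6.4]
    - [0, 0, 0, 0, 0, 0, 6.4]
    - [0, 0, 4.5, 0, 0, 0, 6.4]
    - [-0.38, -6, 0, 0, 0, 0, 2.5]
    - [-0.1, -1.2, 0, 0, 0, 0, 2.5]
    - [0, 0, 0, 0, 0, 0, 2.5]
    - [0, 0, -4.5, 0, 0, 0, 2.5]
    - [0, 0, -0.9, 0, 0, 0, 2.5]
    - [0.12, 2, 0, 0, 0, 0, 2.5]
    - [0.06, 1, 0, 0, 0, 0, 2.5]
    - [0, 0, 0, 0, 0, 0, 2.5]

```text
time: 10.05
ee_pos: [0.5178, -0.1997, 0.0341]
eef_rot: [1.0, -0.031, 0.0, -0.0]
ft_force: [-0.5, 0.0, 0.2]
width: 0.0252
```

Call:
play_rows:
  commands:
    - [0.03, 0.5, 0, 0, 0, 0, 2.5]
    - [0.03, 0.5, 0, 0, 0, 0, 2.5]
    - [0.03, 0.5, 0, 0, 0, 0, 2.5]
    - [0.03, 0.5, 0, 0, 0, 0, 2.5]
    - [0.02, 0.3, 0, 0, 0, 0, 2.5]
    - [0.02, 0.3, 0, 0, 0, 0, 2.5]

```text
time: 10.8
ee_pos: [0.5189, -0.1768, 0.0343]
eef_rot: [0.999, -0.033, 0.001, 0.001]
ft_force: [-1.0, -6.6, 0.5]
width: 0.0247
```

Call:
play_rows:
  commands:
    - [0.01, 0.2, 0, 0, 0, 0, 2.5]
    - [0.01, 0.2, 0, 0, 0, 0, 2.5]
    - [0.01, 0.2, 0, 0, 0, 0, 2.5]

```text
time: 11.18
ee_pos: [0.5189, -0.1754, 0.0347]
eef_rot: [0.999, -0.034, 0.001, 0.004]
ft_force: [0.1, -26.0, -1.6]
width: 0.025
```

Call:
play_rows:
  commands:
    - [-0.1, -1.5, 0, 0, 0, 0, 2.5]
    - [-0.1, -1, 5, 0, 0, 0, 2.5]
    - [0, -1, 6, 0, 0, 0, 4]
    - [0, 0, 6, 0, 0, 0, 5]
    - [0, 0, 6, 0, 0, 0, 6]
    - [0.5, 0, 6, 0, 0, 0, 6]
    - [2, 0, 2, 0, 0, 0, 6]
    - [2, 0, 0, 0, 0, 0, 6]
    - [0, 0, 0, 0, 0, 0, 6]
    - [0, 0, 0, 0, 0, 0, 6]

```text
time: 12.42
ee_pos: [0.5614, -0.2042, 0.3434]
eef_rot: [0.999, -0.032, -0.0, -0.0]
ft_force: [0.4, -0.6, 0.7]
width: 0.0599
```

```bash
python3 - <<'E'
from h import *
a=cam('scene');b=cam('side');w=cam('wrist');import pickle;pickle.dump((a,b,w),open('c2.pkl','wb'))
s=r.read_state();print(s['ee_pos'],s['eef_rot'],s['ft_force'])
x=cv2.resize(a['img'][110:260,160:310],(400,400),interpolation=3);y=cv2.resize(w['img'],(400,300))
z=cv2.resize(b['img'][160:370,180:330],(400,560),interpolation=3)
m=np.zeros((600,800,3),np.uint8);m[:300,:400]=x[60:360];m[300:,:400]=y;m[:560,400:]=z;cv2.imwrite('pics/m2.png',m[:,:,::-1])
E
```

```text
[ 0.56153139 -0.20391712  0.34373022] [ 9.99496020e-01 -3.17421553e-02  1.16532023e-04 -3.56540050e-04] [-0.28074233  0.4655855   0.62021222]
```

View pics/m2.png

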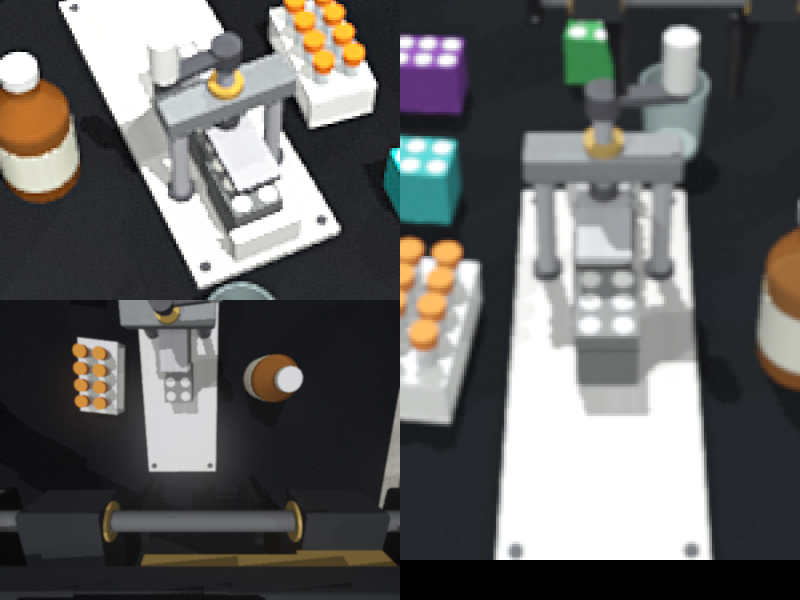

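```bash
cat >> h.py <<'E'
def tri(a,ua,b,ub):
    P=[np.array(c['K'])@np.array(c['camera_from_world'])[:3] for c in(a,b)]
    X=cv2.triangulatePoints(P[0],P[1],np.array(ua,float).reshape(2,1),np.array(ub,float).reshape(2,1));return (X[:3]/X[3]).ravel()
def knob(c,box):
    u0,v0,u1,v1=box;im=c['img'][v0:v1,u0:u1].astype(int)
    m=((im.min(2)>120)&(im.max(2)-im.min(2)<40)).astype(np.uint8)
    n,l,st,ce=cv2.connectedComponentsWithStats(m);i=1+st[1:,4].argmax();ys,xs=np.where(l==i)
    return (ce[i]+[u0,v0]),(st[i,:4]+[u0,v0,0,0]),st[i,4]
E
python3 - <<'E'
from h import *
import pickle;a,b,w=pickle.load(open('c2.pkl','rb'))
ka=knob(a,(210,140,232,172));kb=knob(b,(274,165,296,200));print(ka,kb)
print('knob mid',tri(a,ka[0],b,kb[0]))
O=np.array([.5245,-.104]);ux=np.array([.065,.998]);uy=np.array([-.998,.065])
for x in discs(w,(200,80,260,140),.072,190,5,200):print(*x,(x[2]-O)@ux,(x[2]-O)@uy)
for n,c,bx in(('side',b,(240,260,275,290)),('scene',a,(245,180,272,215))):
  for x in discs(c,bx,.072,195,5,200):print(n,*x,(x[2]-O)@ux,(x[2]-O)@uy)
S=lambda p:(160+p[0]*.375,110+(p[1]+60)*.375);D=lambda p:(180+(p[0]-400)*.375,160+p[1]*.375)
print('collar',tri(a,S((226,81)),b,D((604,142))))
# plate rear edge in side view (top-face rear corners), deck x -8
e=O-.008*ux
for z in(.08,.085,.09,.095,.1,.105):print(z,proj(b,[*e,z]),proj(a,[*(O+.142*ux),z]))
ce=lambda c,bx,f:cv2.imwrite(f,cv2.resize(c['img'][bx[1]:bx[3],bx[0]:bx[2]],(400,400),interpolation=3)[:,:,::-1])
m=np.hstack([cv2.resize(c['img'][y:y+h,x:x+h],(400,400),interpolation=3) for c,x,y,h in((b,232,220,60),(a,205,135,70))])
cv2.imwrite('pics/m3.png',m[:,:,::-1])
E
```

```text
(array([219.04684685, 152.87927928]), array([210, 140,  22,  32]), np.int32(555)) (array([285.27295918, 183.94132653]), array([274, 169,  22,  31]), np.int32(392))
knob mid [ 0.58624977 -0.0371648   0.23292721]
[236.5 106.5] 69 [ 0.5363 -0.1323] -0.0274764 -0.013615900000000033
[218.  106.6] 67 [ 0.5109 -0.1308] -0.0276304 0.011830799999999945
[256.2 127.7] 163 [ 0.5615 -0.1627] -0.056177600000000015 -0.040741500000000035
[218.4 122.9] 97 [ 0.5092 -0.1526] -0.04949730000000002 0.01211039999999998
[237.  122.8] 97 [ 0.5351 -0.1543] -0.049510399999999996 -0.013848300000000053
side [242.6 265.7] 50 [ 0.4931 -0.1085] -0.006532000000000003 0.03104469999999998
side [262.9 264.4] 17 [ 0.5367 -0.1077] -0.0028996000000000095 -0.012416099999999989
side [272.9 269.5] 32 [ 0.5568 -0.1237] -0.01756110000000001 -0.0335159
side [250.9 273.5] 40 [ 0.5097 -0.132 ] -0.028906000000000005 0.012950399999999924
side [263.  273.5] 41 [ 0.5349 -0.1336] -0.028864799999999996 -0.012303200000000077
side [250.9 281.5] 54 [ 0.5084 -0.1539] -0.050846700000000015 0.012824300000000002
side [263.1 281.3] 55 [ 0.5337 -0.1551] -0.050399799999999995 -0.012503099999999986
scene [250.3 208.5] 42 [0.5439 0.0353] 0.1402824 -0.010306700000000087
collar [ 0.52453573 -0.03769393  0.15823618]
0.08 [257.09666919 263.5533566 ] [254.48063652 205.83798113]
0.085 [257.09448618 261.913777  ] [254.51635828 204.74164346]
0.09 [257.09228974 260.26411651] [254.55236323 203.63661453]
0.095 [257.09007975 258.60428187] [254.58865475 202.52279058]
0.1 [257.0878561  256.93417865] [254.62523627 201.40006619]
0.105 [257.08561864 255.25371128] [254.66211128 200.26833425]
```

View pics/m3.png

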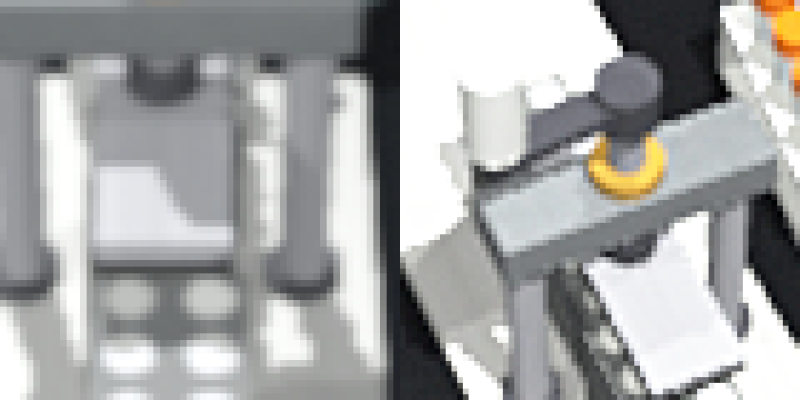

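```bash
python3 - <<'E'
from h import *
import pickle;a,b,w=pickle.load(open('c2.pkl','rb'))
A=lambda p:(205+(p[0]-400)*.175-.4,135+p[1]*.175-.4)
D=lambda p:(180+(p[0]-400)*.375-.3,160+p[1]*.375-.3)
for n,p,q in(('mid',(496,125),(681,62)),('top c',(496,85),(681,36)),('hub top',(628,80),(601,93)),('collar',(628,165),(604,143))):
    print(n,A(p),D(q),tri(a,A(p),b,D(q)))
# knob side silhouettes by column gradient
g=b['img'][165:205,268:305].min(2);print(g[14:24:3]);g=a['img'][145:170,208:236].min(2);print(g[4:20:3])
E
```

```text
mid (221.4, 156.475) (285.075, 182.95) [ 0.58607955 -0.0284766   0.22922271]
top c (221.4, 149.475) (285.075, 173.2) [ 0.58527749 -0.02762239  0.25361995]
hub top (244.5, 148.6) (255.075, 194.575) [ 0.52285174 -0.03871394  0.20987554]
collar (244.5, 163.475) (256.2, 213.325) [ 0.52463128 -0.03700862  0.15718634]
[[ 34  34  34  34  35  34  34  32  32  48  99 153 182 191 195 197 199 198
  196 192 187 182 175 146  80  36  36  37  36  37  37  36  36  36  38  38
   40]
 [ 35  34  34  34  34  34  32  32  31  58 116 164 185 193 196 198 198 197
  195 191 186 179 164 126  67  35  36  37  37  37  36  37  37  38  35  38
   42]
 [ 34  33  32  40  63  92 113 123 121 123 146 172 187 194 197 198 198 196
  194 190 184 177 159 123  74  44  35  36  37  37  35  37  36  37  34  37
   41]
 [ 35  60 104 127 121 108 103 104 106 115 143 173 189 194 197 198 197 195
  193 188 183 175 155 130 124 133 118  72  39  36  36  37  37  36  36  38
   42]]
[[255 255 255 255 255 255 254 233 255 255 255 255 255 255 255 255 255 240
  237 253 245 246 251 250 232 211 255 255]
 [255 255 255 255 255 255 255 229 167 194 209 220 222 225 228 228 226 219
  185 223 255 255 255 255 255 231 122 108]
 [255 255 255 255 255 255 255 249 161 193 213 222 227 228 231 229 226 224
  197 151 120 112 111 114 115 117 117 118]
 [255 255 255 255 255 255 255 243 175 190 210 221 226 229 229 228 226 224
  201 139 110 116 117 120 121 117 109  96]
 [255 255 255 253 206 214 218 217 198 194 208 221 226 228 228 227 227 230
  198 132  97  81  60  78 118 173 178 234]
 [255 255 255 255 255 235 212 219 217 136  58 120 194 228 185 135  89  61
   71  92 147 159 138 120 114 148 164 197]]
```

Call:
play_rows:
  commands:
    - [0.85, 5.8, 0, 0, 0, 0, 5.5]
    - [0.85, 5.8, 0, 0, 0, 0, 5.5]
    - [0.8, 5.8, 0, 0, 0, 0, 5.5]
    - [0, 0, 0, 0, 0, 0, 5.5]
    - [0, 0, -4, 0, 0, 0, 5.5]
    - [0, 0, -4, 0, 0, 0, 5.5]
    - [0, 0, -3.5, 0, 0, 0, 5.5]
    - [0, 0, -0.5, 0, 0, 0, 5.5]
    - [0, 0, 0, 0, 0, 0, 5.5]

```text
time: 13.7
ee_pos: [0.5874, -0.0303, 0.2247]
eef_rot: [0.999, -0.032, 0.0, -0.0]
ft_force: [-0.1, -0.2, 0.3]
width: 0.0551
```

```bash
python3 - <<'E'
from h import *
a=cam('scene');b=cam('side')
s=r.read_state();print(s['ee_pos'],s['ft_force'])
m=np.hstack([cv2.resize(c['img'][y:y+h,x:x+h],(400,400),interpolation=3) for c,x,y,h in((b,225,130,100),(a,190,110,100))])
cv2.imwrite('pics/m4.png',m[:,:,::-1])
E
```

```text
[ 0.58791274 -0.03013153  0.22525051] [ 0.08862136 -0.15370573 -0.2550227 ]
```

View pics/m4.png

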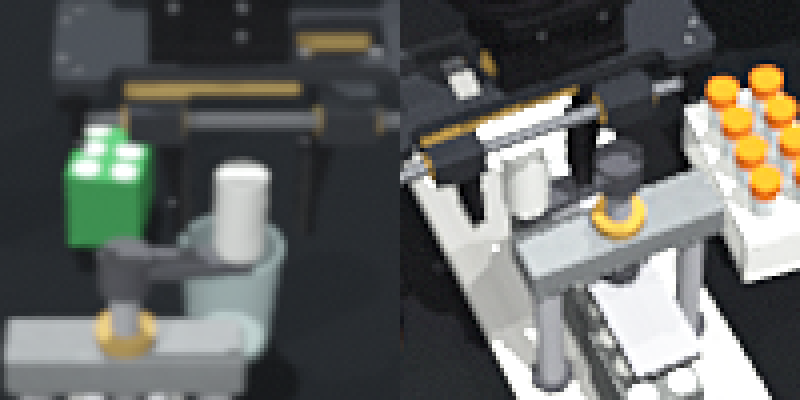

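Call:
play_rows:
  commands:
    - [0, 0, -0.3, 0, 0, 0, 2]
    - [0, 0, 0, 0, 0, 0, 2]
    - [0, 0, 0, 0, 0, 0, 2]
    - [0, 0, 0, 0, 0, 0, 2]
    - [0, 0, 0, 0, 0, 0, 2]
  grip_force: 15

```text
time: 14.42
ee_pos: [0.5865, -0.0297, 0.2206]
eef_rot: [1.0, -0.032, -0.001, -0.0]
ft_force: [-4.2, 0.9, 3.2]
width: 0.0254
```

```bash
cat > arc.py <<'E'
import sys,json,numpy as np
p0,n,st,R=float(sys.argv[1]),int(sys.argv[2]),float(sys.argv[3]),6.0
p=p0-st*np.arange(n+1);d=np.diff(R*np.c_[np.cos(p),np.sin(p)],axis=0)
print(json.dumps([[round(x,2),round(y,2),round(-.2546*st,3),0,0,0,2] for x,y in d]),p[-1])
E
python3 arc.py .128 16 .2
```

```text
[[0.03, -1.2, -0.051, 0, 0, 0, 2], [-0.21, -1.18, -0.051, 0, 0, 0, 2], [-0.44, -1.12, -0.051, 0, 0, 0, 2], [-0.65, -1.01, -0.051, 0, 0, 0, 2], [-0.84, -0.86, -0.051, 0, 0, 0, 2], [-0.99, -0.68, -0.051, 0, 0, 0, 2], [-1.1, -0.47, -0.051, 0, 0, 0, 2], [-1.17, -0.24, -0.051, 0, 0, 0, 2], [-1.2, 0.0, -0.051, 0, 0, 0, 2], [-1.17, 0.24, -0.051, 0, 0, 0, 2], [-1.1, 0.47, -0.051, 0, 0, 0, 2], [-0.99, 0.68, -0.051, 0, 0, 0, 2], [-0.83, 0.86, -0.051, 0, 0, 0, 2], [-0.65, 1.01, -0.051, 0, 0, 0, 2], [-0.43, 1.12, -0.051, 0, 0, 0, 2], [-0.2, 1.18, -0.051, 0, 0, 0, 2]] -3.072
```

Start with half a quarter turn and read the forces.

Call:
play_rows:
  commands:
    - [0.0, -1.2, -0.05, 0, 0, 0, 2]
    - [-0.21, -1.18, -0.05, 0, 0, 0, 2]
    - [-0.44, -1.12, -0.05, 0, 0, 0, 2]
    - [-0.65, -1.01, -0.05, 0, 0, 0, 2]
    - [0, 0, 0, 0, 0, 0, 2]

```text
time: 15.05
ee_pos: [0.572, -0.0727, 0.2183]
eef_rot: [1.0, -0.031, -0.003, -0.002]
ft_force: [-13.7, 8.1, 8.3]
width: 0.0258
```

Call:
play_rows:
  commands:
    - [-0.94, -0.76, 0, 0, 0, 0, 2]
    - [-1.12, -0.58, 0, 0, 0, 0, 2]
    - [-1.15, -0.47, -0.05, 0, 0, 0, 2]
    - [-1.17, -0.24, -0.05, 0, 0, 0, 2]
    - [0, 0, 0, 0, 0, 0, 2]

```text
time: 15.68
ee_pos: [0.5293, -0.093, 0.2168]
eef_rot: [1.0, -0.031, -0.001, -0.002]
ft_force: [-2.9, 6.2, -4.4]
width: 0.0254
```

Call:
play_rows:
  commands:
    - [-1.2, 0.1, -0.05, 0, 0, 0, 2]
    - [-1.17, 0.29, -0.05, 0, 0, 0, 2]
    - [-1.1, 0.47, -0.05, 0, 0, 0, 2]
    - [-0.99, 0.68, -0.05, 0, 0, 0, 2]
    - [-0.83, 0.86, -0.05, 0, 0, 0, 2]
    - [-0.65, 1.01, -0.05, 0, 0, 0, 2]
    - [-0.43, 1.12, -0.05, 0, 0, 0, 2]
    - [-0.2, 1.18, -0.05, 0, 0, 0, 2]
    - [0, 0, 0, 0, 0, 0, 2]

```text
time: 16.8
ee_pos: [0.466, -0.0373, 0.2131]
eef_rot: [1.0, -0.031, 0.002, -0.0]
ft_force: [13.2, 4.7, -15.6]
width: 0.0256
```

```bash
python3 arc.py -3.072 16 .2
```

```text
[[0.04, 1.2, -0.051, 0, 0, 0, 2], [0.27, 1.17, -0.051, 0, 0, 0, 2], [0.5, 1.09, -0.051, 0, 0, 0, 2], [0.71, 0.97, -0.051, 0, 0, 0, 2], [0.88, 0.81, -0.051, 0, 0, 0, 2], [1.03, 0.62, -0.051, 0, 0, 0, 2], [1.13, 0.4, -0.051, 0, 0, 0, 2], [1.19, 0.17, -0.051, 0, 0, 0, 2], [1.2, -0.07, -0.051, 0, 0, 0, 2], [1.16, -0.31, -0.051, 0, 0, 0, 2], [1.07, -0.53, -0.051, 0, 0, 0, 2], [0.95, -0.73, -0.051, 0, 0, 0, 2], [0.78, -0.91, -0.051, 0, 0, 0, 2], [0.59, -1.04, -0.051, 0, 0, 0, 2], [0.37, -1.14, -0.051, 0, 0, 0, 2], [0.13, -1.19, -0.051, 0, 0, 0, 2]] -6.272
```

Call:
play_rows:
  commands:
    - [0.19, 1.2, -0.15, 0, 0, 0, 2]
    - [0.35, 1.17, -0.15, 0, 0, 0, 2]
    - [0.5, 1.09, -0.05, 0, 0, 0, 2]
    - [0.71, 0.97, -0.05, 0, 0, 0, 2]
    - [0.88, 0.81, -0.05, 0, 0, 0, 2]
    - [1.03, 0.62, -0.05, 0, 0, 0, 2]
    - [1.13, 0.4, -0.05, 0, 0, 0, 2]
    - [1.19, 0.17, -0.05, 0, 0, 0, 2]
    - [0, 0, 0, 0, 0, 0, 2]

```text
time: 17.92
ee_pos: [0.5259, 0.0271, 0.2085]
eef_rot: [1.0, -0.031, 0.001, -0.0]
ft_force: [2.1, 2.4, 3.7]
width: 0.0261
```

Call:
play_rows:
  commands:
    - [1.2, -0.07, -0.05, 0, 0, 0, 2]
    - [1.16, -0.31, -0.05, 0, 0, 0, 2]
    - [1.07, -0.53, -0.05, 0, 0, 0, 2]
    - [0.95, -0.73, -0.05, 0, 0, 0, 2]
    - [0.78, -0.91, -0.05, 0, 0, 0, 2]
    - [0, 0, 0, 0, 0, 0, 2]

```text
time: 18.68
ee_pos: [0.5768, -0.0003, 0.2059]
eef_rot: [0.999, -0.032, 0.001, 0.0]
ft_force: [-0.4, -2.8, 7.1]
width: 0.0256
```

```bash
python3 - <<'E'
from h import *
a=cam('scene');b=cam('side');import pickle;pickle.dump((a,b),open('c3.pkl','wb'))
s=r.read_state();print(s['ee_pos'],s['ft_force'],s['joint_positions'])
m=np.hstack([cv2.resize(c['img'][y:y+h,x:x+h],(400,400),interpolation=3) for c,x,y,h in((b,232,220,60),(a,220,155,60))])
cv2.imwrite('pics/m5.png',m[:,:,::-1])
E
```

```text
[ 5.76731084e-01 -2.74849448e-04  2.05926268e-01] [-0.31674916 -3.40802611  6.49680224] [-0.73984069  0.28697675  0.79921911  1.65395727 -0.21199185  1.28928565
  0.03392676]
```

View pics/m5.png

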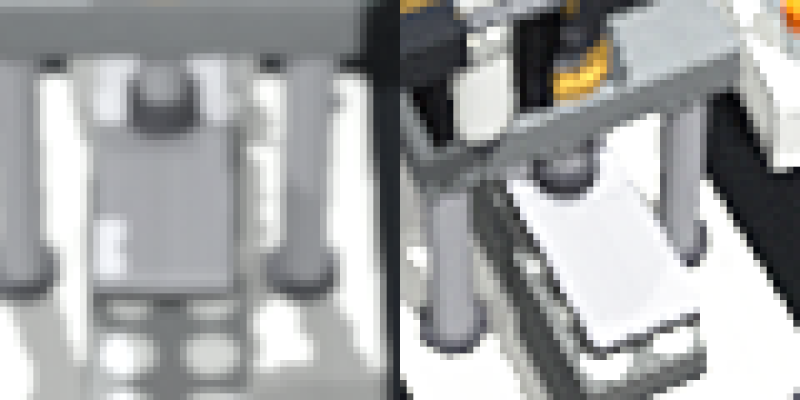

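Call:
play_rows:
  commands:
    - [0, 0, 0, 0, 0, 0, 5]
    - [0, 0, 0, 0, 0, 0, 5]
    - [0, 0, 3, 0, 0, 0, 5]
    - [0, 0, 2.8, 0, 0, 0, 5]
    - [0, 0, 0, 0, 0, 0, 0]
    - [0, 0, 0, 0, 0, 0, 0]
    - [0, 0, 0, 0, 0, 0, 0]
    - [0, 0, -1, 0, 0, 0, 0]
    - [0, 0, -0.5, 0, 0, 0, 0]
    - [0, 0, 0, 0, 0, 0, 0]

```text
time: 20.02
ee_pos: [0.5757, 0.0006, 0.2473]
eef_rot: [1.0, -0.032, -0.001, 0.0]
ft_force: [-0.5, 0.2, -0.2]
width: 0.0024
```

```bash
python3 - <<'E'
from h import *
import pickle;a,b,w=pickle.load(open('c2.pkl','rb'));a3,b3=pickle.load(open('c3.pkl','rb'))
b4=cam('side');pickle.dump(b4,open('b4.pkl','wb'))
for c in(b,b3,b4):
  print([int(x) for x in c['img'][252:276,255:258].mean((1,2))])
s=r.read_state();print(s['ee_pos'],s['ft_force'],s['width'])
E
```

```text
[229, 230, 230, 227, 204, 175, 163, 115, 76, 94, 110, 121, 124, 123, 117, 113, 113, 112, 113, 131, 169, 188, 188, 181]
[169, 169, 170, 170, 170, 170, 170, 170, 173, 180, 172, 150, 101, 87, 108, 119, 122, 121, 122, 128, 135, 136, 132, 125]
[169, 169, 169, 169, 169, 169, 169, 169, 173, 179, 171, 148, 100, 86, 108, 118, 120, 120, 121, 127, 135, 141, 139, 130]
[5.75930036e-01 5.72125591e-04 2.47743328e-01] [0.35093626 0.5545406  0.39960006] 0.0013116967233807693
```

Call:
play_rows:
  commands:
    - [0, 0, -0.2, 0, 0, 0, 0]
    - [0, 0, -0.2, 0, 0, 0, 0]
    - [0, 0, -0.1, 0, 0, 0, 0]
    - [0, 0, -0.1, 0, 0, 0, 0]
    - [0, 0, 0, 0, 0, 0, 0]
  grip_force: 15

```text
time: 20.7
ee_pos: [0.577, 0.0006, 0.2445]
eef_rot: [1.0, -0.031, 0.002, -0.001]
ft_force: [-4.4, 1.6, 18.3]
width: 0.0002
```

Call:
play_rows:
  commands:
    - [0, 0, 3.5, 0, 0, 0, 5]
    - [0, 0, 0, 0, 0, 0, 5]
    - [0, 0, 0, 0, 0, 0, 5]
    - [0, 0, -4, 0, 0, 0, 5]
    - [0, 0, -2.7, 0, 0, 0, 5]
    - [0, 0, 0, 0, 0, 0, 2]
    - [0, 0, 0, 0, 0, 0, 2]
    - [0, 0, 0, 0, 0, 0, 2]
    - [0, 0, 0, 0, 0, 0, 2]

```text
time: 21.82
ee_pos: [0.5769, 0.0006, 0.2111]
eef_rot: [1.0, -0.031, 0.001, -0.0]
ft_force: [1.7, -0.3, 2.8]
width: 0.0258
```

```bash
python3 arc.py .582 19 .2
```

```text
[[0.56, -1.06, -0.051, 0, 0, 0, 2], [0.33, -1.15, -0.051, 0, 0, 0, 2], [0.1, -1.19, -0.051, 0, 0, 0, 2], [-0.14, -1.19, -0.051, 0, 0, 0, 2], [-0.37, -1.14, -0.051, 0, 0, 0, 2], [-0.59, -1.04, -0.051, 0, 0, 0, 2], [-0.79, -0.9, -0.051, 0, 0, 0, 2], [-0.95, -0.73, -0.051, 0, 0, 0, 2], [-1.08, -0.52, -0.051, 0, 0, 0, 2], [-1.16, -0.3, -0.051, 0, 0, 0, 2], [-1.2, -0.06, -0.051, 0, 0, 0, 2], [-1.19, 0.18, -0.051, 0, 0, 0, 2], [-1.13, 0.41, -0.051, 0, 0, 0, 2], [-1.02, 0.62, -0.051, 0, 0, 0, 2], [-0.88, 0.81, -0.051, 0, 0, 0, 2], [-0.7, 0.97, -0.051, 0, 0, 0, 2], [-0.49, 1.09, -0.051, 0, 0, 0, 2], [-0.27, 1.17, -0.051, 0, 0, 0, 2], [-0.03, 1.2, -0.051, 0, 0, 0, 2]] -3.2180000000000004
```

First 10 rows (2 rad), then a look at plate and forces.

Call:
play_rows:
  commands:
    - [0.56, -1.06, -0.05, 0, 0, 0, 2]
    - [0.33, -1.15, -0.05, 0, 0, 0, 2]
    - [0.1, -1.19, -0.05, 0, 0, 0, 2]
    - [-0.14, -1.19, -0.05, 0, 0, 0, 2]
    - [-0.37, -1.14, -0.05, 0, 0, 0, 2]
    - [-0.59, -1.04, -0.05, 0, 0, 0, 2]
    - [-0.79, -0.9, -0.05, 0, 0, 0, 2]
    - [-0.95, -0.73, -0.05, 0, 0, 0, 2]
    - [-1.08, -0.52, -0.05, 0, 0, 0, 2]
    - [-1.16, -0.3, -0.05, 0, 0, 0, 2]
    - [0, 0, 0, 0, 0, 0, 2]

```text
time: 23.2
ee_pos: [0.5347, -0.0915, 0.2058]
eef_rot: [1.0, -0.031, 0.0, -0.001]
ft_force: [-3.3, 2.9, 7.5]
width: 0.0253
```

```bash
python3 - <<'E'
from h import *
b4=cam('side')
print([int(x) for x in b4['img'][252:276,255:258].mean((1,2))])
E
```

```text
[167, 167, 177, 205, 226, 235, 237, 238, 238, 240, 234, 199, 162, 115, 77, 105, 136, 173, 185, 191, 198, 199, 196, 189]
```

Call:
play_rows:
  commands:
    - [-1.2, -0.06, -0.05, 0, 0, 0, 2]
    - [-1.19, 0.18, -0.05, 0, 0, 0, 2]
    - [-1.13, 0.41, -0.05, 0, 0, 0, 2]
    - [-1.02, 0.62, -0.05, 0, 0, 0, 2]
    - [-0.88, 0.81, -0.05, 0, 0, 0, 2]
    - [0, 0, 0, 0, 0, 0, 2]

```text
time: 24.0
ee_pos: [0.4813, -0.0718, 0.2034]
eef_rot: [1.0, -0.031, 0.001, -0.001]
ft_force: [2.0, 2.1, 6.5]
width: 0.0257
```

```bash
python3 - <<'E'
from h import *
b4=cam('side')
print([int(x) for x in b4['img'][252:276,255:258].mean((1,2))])
E
```

```text
[168, 168, 169, 171, 170, 169, 169, 168, 169, 168, 171, 176, 165, 126, 86, 106, 119, 125, 143, 172, 186, 184, 170, 148]
```

Call:
play_rows:
  commands:
    - [-0.65, 0.97, -0.05, 0, 0, 0, 2]
    - [-0.45, 1.09, -0.05, 0, 0, 0, 2]
    - [-0.2, 1.17, -0.05, 0, 0, 0, 2]
    - [0.03, 1.2, -0.05, 0, 0, 0, 2]
    - [0, 0, 0, 0, 0, 0, 2]
    - [0, 0, 0, 0, 0, 0, 2]

```text
time: 24.8
ee_pos: [0.4666, -0.0281, 0.2011]
eef_rot: [0.999, -0.032, -0.002, -0.0]
ft_force: [-12.9, 1.2, 19.4]
width: 0.0259
```

```bash
python3 - <<'E'
from h import *
b4=cam('side')
print([int(x) for x in b4['img'][252:276,255:258].mean((1,2))])
E
```

```text
[169, 170, 170, 170, 170, 170, 170, 170, 170, 169, 169, 177, 167, 128, 87, 107, 121, 122, 122, 128, 135, 137, 133, 125]
```

Call:
play_rows:
  commands:
    - [0, 0, 0, 0, 0, 0, 5]
    - [0, 0, 0, 0, 0, 0, 5]
    - [0, 0, 0, 0, 0, 0, 5]
    - [0, 0, 4, 0, 0, 0, 5]
    - [0, 0, 6, 0, 0, 0, 5]
    - [0, -4, 4, 0, 0, 0, 5]
    - [0, -6, 0, 0, 0, 0, 5]
    - [0, -6, 0, 0, 0, 0, 5]
    - [0, -6, 0, 0, 0, 0, 5]
    - [0, 0, 0, 0, 0, 0, 5]
    - [0, 0, 0, 0, 0, 0, 5]

```text
time: 26.22
ee_pos: [0.4683, -0.2474, 0.3403]
eef_rot: [0.999, -0.032, -0.0, 0.0]
ft_force: [-0.4, 0.5, 0.3]
width: 0.0499
```

```bash
python3 - <<'E'
from h import *
a=cam('scene');b=cam('side')
s=r.read_state();print(s['ee_pos'],s['ft_force'])
O=np.array([.5245,-.104]);ux=np.array([.065,.998]);uy=np.array([-.998,.065])
for x in discs(b,(240,260,275,290),.072,150,5,200):print(*x,(x[2]-O)@ux,(x[2]-O)@uy)
A=a['img'][100:280,150:330];B=b['img'][150:330,160:340]
cv2.imwrite('pics/fin.png',np.hstack([cv2.resize(x,(400,400),interpolation=3) for x in(B,A)])[:,:,::-1])
E
```

```text
[ 0.46868212 -0.24640478  0.34044114] [-0.46256405  0.58513933  0.81754497]
```

View pics/fin.png

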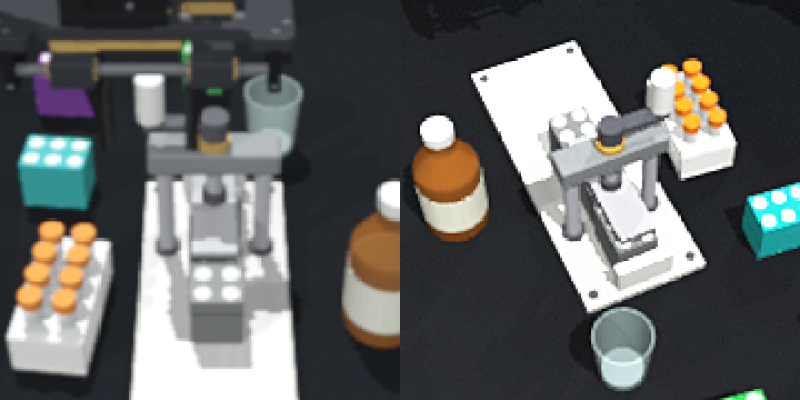

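```bash
python3 -c "
from bench import r
print(r.close_job())"
```

```text
the job is handed in; nothing more can be done
None
```

I put the grey block_c on the deck behind the other two, pushed the row home against the stop, wound the clamp down, let go and handed in at about 26 s of the 72 s. The hand-in gives no verdict.

**Block choice:** I took the plain grey block and left the green, purple and turquoise look-alikes alone.

**Row:** The last push met 26 N and stopped moving. Afterwards block_c's discs lay about 3 mm short of nominal home, within camera error, and within 1 mm of the centre line.

**Clamp:** Touching the top of the knob put the crank at about 7.2 rad. I wound 3.8 rad more, to about 11.0 rad. In the side camera the plate stopped moving at about 9.2 rad and stayed put, so it was tightened roughly 1.6 to 1.8 rad past contact. I worked out the pressing force from the turn, about 32 to 37 N; I could not measure it.

**Last view:** It shows the row straight with the plate down on it, the bottle, beaker and rack where they were, and the hand clear. Wrist forces read near zero.

**Checks that failed or disagreed:**
- The scene and side cameras disagreed by up to about 7 mm.
- The first crank angle read 1.8 rad from the plate and 3.5 rad from the knob, which is why I touched the knob.
- My final automatic disc check found nothing, so the last confirmation of the row is by eye.

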